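# Click the batch counter round to its full mark

## Task

The last empanadas of the batch are pressed: with a fingertip, flick the lobes of the batch counter's wheel clockwise (seen from above), click by click, until the one round-ended lobe has clicked in at the counter's steel pointer. One click short of that, take the finger off and let the wheel rest, then give the last click by itself, never letting the round lobe run on past the pointer. Only push the wheel round: do not grip, lift or shove the counter, and leave everything else where it lies.

Things in the scene. Friction and masses are not known exactly. Their poses are not given: they have to be found in the camera images.
- counter: the batch counter, loose on the counter top (0.95 kg, on rubber feet). Origin: centre of its underside, on the wheel's axis; z up; x points from the axis to the pointer. Round wooden foot 176 mm across, 8 mm high; on it a drum 80 mm across, up to z = 27 mm (a bulge to x = 53 mm). Above lies a flat grey wheel with six lobes (see hub), turning about the vertical axis
- hub (a point): on the wheel's axis, 41 mm above the counter top. Hub 76 mm across, z = 29 to 41 mm (cap 24 mm across to 47). Six lobes 60 degrees apart reach 78 mm from the axis, z = 28 to 42: five straight bars 12 mm wide, one ending in a disc 28 mm across. Outside the hub, between lobes, it is open down to the foot (z = 8): shut fingertips lowered there to z = 15 to 25 mm can push a lobe's side
- wheel (a joint): turn of the wheel (rad), growing clockwise seen from above; 0: round lobe at the pointer; the round lobe stands at angle -value about z from the counter's x. Stops every 1.047; starts 2, 3 or 4 clicks short (-2.09, -3.14, -4.19), settling in 0.5 s. Some 1.5 N at a lobe's end moves it; past half way it snaps into the next stop and, damped, does not run on. End stops -4.95, +1.25
- round_lobe (a point): top of the round end (28 mm across) of the wheel's one round-ended lobe, at the disc's centre, 66 mm from the axis, 42 mm above the counter top; a dome 12 mm across sits on it. At every click stop lobes stand at 0, 60, 120, 180, 240 and 300 degrees from the pointer
- pointer (a point): tip of the counter's steel pointer, 82 mm from the wheel's axis, 44 mm above the counter top: a pointed tab on a post that stands on the foot's edge, 96 to 104 mm from the axis, up to 46 mm high
- rolling_pin: wooden rolling pin, 50 mm across, 390 mm long along its y, lying on the far side; origin under its middle. Bystander: leave it
- bowl: white ceramic mixing bowl, 200 mm across, 85 mm high; origin under its centre. Bystander
- fork: stainless steel fork, 194 mm long along its x, 26 mm wide, 4 mm thick, lying beside the counter's left side; origin near its middle. Bystander
- empanada_press: grey plastic empanada press, shut, 128 mm across, 30 mm high, with two handles towards its -x; origin under the disc's centre. Bystander
- bamboo_spoon: bamboo spoon, about 260 mm long, lying to the right of the counter; origin under it, its x along its length. Bystander
- spice_jar: small amber spice jar, 40 mm across, 70 mm high, standing close to the right of the counter; origin under its centre. Bystander
There are look-alikes about, which are no part of the job. Of the things that look like the counter, the smaller one is meant.

How it is judged:
By the outcome, as a careful person would: the job done as asked, in the order asked, and still so for the second after the job is handed in, with the robot touching nothing.
It also fails if it takes over 56 s, if anything falls off the work surface, if the arm or the gripper's body presses on something with over 40 N, if the wrist force passes 120 N, or if a joint passes its speed limit or range.

## Robot

A 7-joint arm with a two-finger parallel gripper is mounted at the origin on the work surface. World frame = base frame: x ahead of the robot, y to its left, z up, the work surface at z = 0. Lengths are in m, angles in rad, forces in N, time in s.
With the tool pointing down it reaches from about 0.4 to 0.85 m from the base axis. Payload 6.9 kg.
Tool frame: the origin (TCP) lies at the very end of the fingers, on their centre line; the grasp point (between the pads) lies grasp_offset behind it (grasp_offset is the distance from the TCP to the grasp point, in m); z points along the fingers, y is the direction in which the jaws open and shut (so a half turn about z gives the same grasp; the last joint's range is limited). The gripper opens to 85 mm and grips with 20 to 120 N. Pads are 22 mm wide; open, the fingers measure 114 mm over their backs; the gripper's body (76 mm by 85 mm) begins 54 mm behind the grasp point. The pads swing forward as they close: fully open they stand 13 mm farther back than shut.
Start: joints at [1.308, 0.507, -0.238, 1.5, 0.126, 1.149, -0.155], TCP at [0.225, -0.583, 0.231] pointing down, gripper open.
Joint ranges: [-3.08, 3.08], [-0.24, 2.05], [-1.43, 1.35], [0, 2.5], [-1.52, 4.66], [0.17, 1.96], [-2.89, 2.89]. Speed limits (rad/s): [2.39, 2.39, 3.14, 3.14, 3.14, 3.14, 3.14].

## Interface

Orientations are given as a unit quaternion [w, x, y, z].
In Python, from rig import * gives the robot as it stands.
- The arm moves only by the shell command python3 -m creep 'ROWS' [FORCE]. ROWS is JSON, one flat list of numbers, 5 for each row, row after row: the shift along the tool's x, y, z in m, then the turn about the tool's z in rad, then the closure in counts, from 0 (fully open) to 255 (shut). In form: [tx, ty, tz, yaw, hand, tx, ty, tz, yaw, hand, ...]. A call has 1 to 20 rows; each row is the pose to reach, as a shift and turn from the pose commanded when the call began, along the tool's axes at that moment; what a row does not reach only later rows make up. A row lasts 1/12 s, in which the tool goes at most 41.7 mm and 7.16 degrees, less where a joint would pass 70% of its speed; a pose out of reach is approached as far as the arm can. A call with a gripper value outside its range is refused whole. The fingers move at their own pace and stop on an object; FORCE is the grip in N (left out, the last holds). Time passes only in rows, so rows that repeat a pose let the fingers close. It gives the time, the measured TCP pose, the force and the opening at its end, in the units of the state.
- state(): the state, without advancing time (a new reading comes with each control period).
- read_camera(name): name is "scene" or "top"; returns (picture, depth): 384x512x3 uint8, red, green, blue; 384x512 float32, m along the optical axis (not along the pixel's ray), 0 where there is no reading.
- camera_params(name): a dict with "fx", "fy", "cx", "cy" (pixels), "dist_coeffs" ([k1, k2, p1, p2, k3] as OpenCV has them; the pictures are not rectified), "eye" and "rotation" of the camera in the world. Camera axes: x right, y down, z forward; pixel columns grow to the right and rows downward; lengths in m; the calibration is good to about 2 mm. A picture is of the moment at which its call begins. camera_params takes no time and is no camera call.
- close_job(): hands the job in, once; it reports no verdict.
The state is a dict: "time": time; "joints": joint angles; "qd": joint speeds; "joint_efforts": joint torques, N m; "ee_pos": TCP position; "tool_rot": TCP orientation; "force": force on the tool from outside, world axes, zero at the start; "torque": the same for the moment, N m; "finger_gap": finger opening in m.
Only numpy, scipy, OpenCV 4.12 (cv2) and the standard library are available. Lean on these libraries where they do the work, as an engineer would, in place of code of your own. Each camera call takes 0.05 s, during which the arm holds its last target.

## Working session

There is one attempt and no reset: what is moved stays moved. The work goes in short steps, Python scripts to look and compute and a shell command to move; the robot and the scene stay as the last step left them, time stands still between calls to the robot, and variables do not carry over. Pictures are saved under pics/ and viewed, and the job is handed in when it is done.

```bash
mkdir -p pics; ls; python3 - <<'E'
from rig import *
import cv2,numpy as np
s=state();print(s)
for n in("scene","top"):
    p,d=read_camera(n);cv2.imwrite(f"pics/{n}0.png",cv2.cvtColor(p,cv2.COLOR_RGB2BGR));np.save(f"pics/{n}0.npy",d)
    print(n,camera_params(n))
E
```

```text
pics
{'time': 0.0, 'joints': array([ 1.30747252,  0.50834825, -0.23753649,  1.50116972,  0.12567977,
        1.14889823, -0.15480954]), 'qd': array([ 0.0010099 ,  0.00061142, -0.00031018, -0.00141878,  0.00225031,
       -0.00105315,  0.00089938]), 'joint_efforts': array([ 8.74420493e-04, -6.20596933e+01, -2.18646839e+00, -2.49660856e+01,
        1.26499482e-02,  1.18629984e-02,  7.02481785e-06]), 'ee_pos': array([ 0.22507448, -0.5825059 ,  0.23041088]), 'tool_rot': array([-9.01074355e-04,  9.83042568e-01,  1.83375208e-01, -1.74309140e-04]), 'force': array([ 0.00209474, -0.28933144, -0.55662381]), 'torque': array([0.03036518, 0.03839203, 0.00344221]), 'finger_gap': 0.08522303024325222}
scene {'fx': 416.49563650236166, 'fy': 416.49563650236166, 'cx': 251.3678413540981, 'cy': 188.99174523178172, 'dist_coeffs': array([0.0458267, 0.       , 0.       , 0.       , 0.       ]), 'eye': array([ 1.3732784 , -0.36521991,  0.69708449]), 'rotation': array([-0.39085382,  0.72949917,  0.50071936, -0.25366192])}
top {'fx': 489.5666751160755, 'fy': 489.5666751160755, 'cx': 259.3063760430954, 'cy': 189.7855288258618, 'dist_coeffs': array([-0.20620796,  0.        ,  0.        ,  0.        ,  0.        ]), 'eye': array([ 0.25494594, -0.0030247 ,  1.30022689]), 'rotation': array([-0.06745388,  0.70595216, -0.70191383,  0.06632119])}
```

View pics/scene0.png

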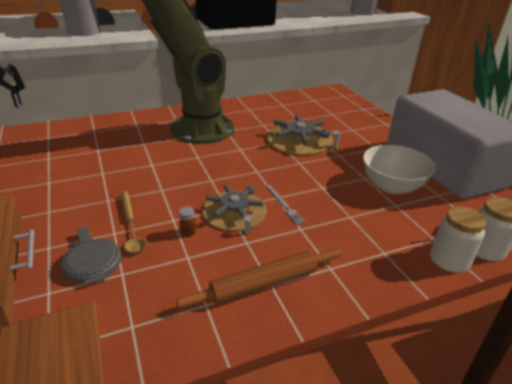

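View pics/top0.png

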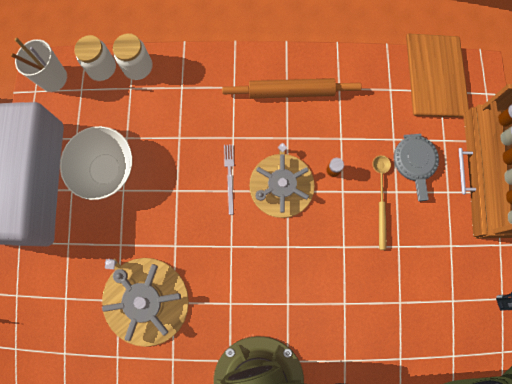

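Two things could be the counter: the small wheel at top px (283,183) and the bigger one at (142,303). The smaller, (283,183), is the one meant. I'll check it in a crop and measure it.

```bash
cat >h.py <<'E'
from rig import *
import cv2,numpy as np
from scipy.spatial.transform import Rotation as R
def rot(q): return R.from_quat([q[1],q[2],q[3],q[0]]).as_matrix()
def K(c): return np.array([[c["fx"],0,c["cx"]],[0,c["fy"],c["cy"]],[0,0,1.]])
def ray(n,uv,z):
    c=camera_params(n);u=cv2.undistortPoints(np.array(uv,float).reshape(-1,1,2),K(c),c["dist_coeffs"]).reshape(-1,2)
    d=np.c_[u,np.ones(len(u))]@rot(c["rotation"]).T;e=c["eye"]
    return e+d*((z-e[2])/d[:,2])[:,None]
def proj(n,P):
    c=camera_params(n);M=rot(c["rotation"]).T
    return cv2.projectPoints(np.array(P,float).reshape(-1,3),cv2.Rodrigues(M)[0],-M@c["eye"],K(c),c["dist_coeffs"])[0].reshape(-1,2)
def crop(n,x0,y0,x1,y1,k,out):
    p,d=read_camera(n);b=cv2.cvtColor(p,cv2.COLOR_RGB2BGR)
    cv2.imwrite(out,cv2.resize(b[y0:y1,x0:x1],None,fx=k,fy=k,interpolation=cv2.INTER_CUBIC));return p,d
E
python3 - <<'E'
from h import *
b=cv2.imread("pics/top0.png");cv2.imwrite("pics/c1.png",cv2.resize(b[135:230,215:350],None,fx=5.5,fy=5.5,interpolation=cv2.INTER_CUBIC))
b=cv2.imread("pics/scene0.png");cv2.imwrite("pics/c2.png",cv2.resize(b[175:245,170:310],None,fx=5.5,fy=5.5,interpolation=cv2.INTER_CUBIC))
E
```

```text
(no output)
```

View pics/c1.png

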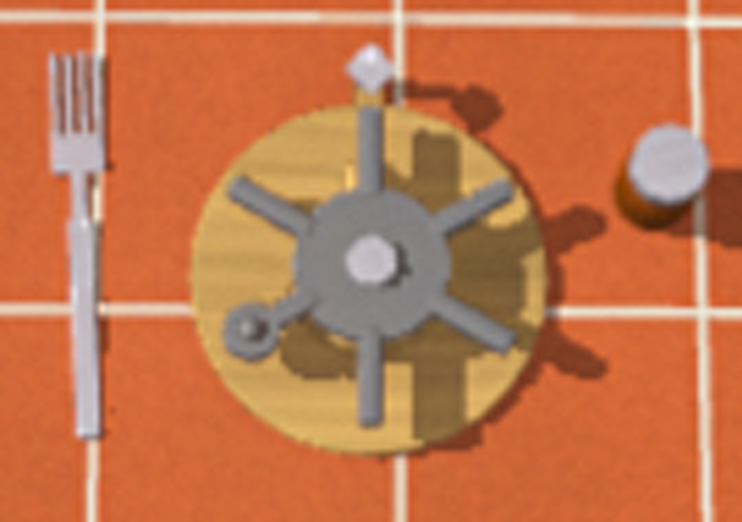

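View pics/c2.png

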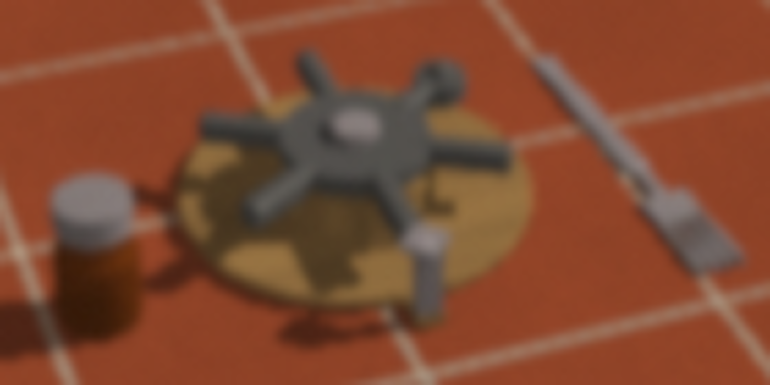

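```bash
python3 - <<'E'
from h import *
f=lambda x,y:(215+x/5.5-.4,135+y/5.5-.4)
def P(n,z,*uv): print(n,ray("top",[f(*q) for q in uv],z).round(4).tolist())
P("cap",.047,(371,260));P("round",.046,(250,330));P("tab",.045,(371,67))
P("lobe ends",.042,(371,110),(506,186),(508,342),(370,424),(236,185))
P("foot L,R,T?,B",.008,(191,270),(547,270),(371,455))
P("jar top",.07,(670,163));P("fork",.004,(75,110),(90,437),(52,165),(103,165))
# scene
g=lambda x,y:(170+x/5.5-.4,175+y/5.5-.4)
for n,z,q in(("cap",.047,(357,124)),("tab",.046,(427,238)),("round",.046,(438,78))): print(n,ray("scene",[g(*q)],z).round(4))
# depth-based
s=state();print(rot(s["tool_rot"]).round(3))
E
```

```text
cap [[0.5167, -0.0597, 0.047]]
round [[0.4827, -0.0023, 0.046]]
tab [[0.6125, -0.0601, 0.045]]
lobe ends [[0.5918, -0.0602, 0.042], [0.5545, -0.125, 0.042], [0.4783, -0.125, 0.042], [0.4386, -0.0592, 0.042], [0.5541, 0.0048, 0.042]]
foot L,R,T?,B [[0.5193, 0.0268, 0.008], [0.5203, -0.148, 0.008], [0.4284, -0.0612, 0.008]]
jar top [[0.5596, -0.2004, 0.07]]
fork [[0.6012, 0.0855, 0.004], [0.437, 0.0752, 0.004], [0.5729, 0.0963, 0.004], [0.573, 0.071, 0.004]]
cap [[ 0.5187 -0.0586  0.047 ]]
tab [[ 0.6123 -0.0584  0.046 ]]
round [[ 0.494  -0.0065  0.046 ]]
[[ 0.933  0.361 -0.001]
 [ 0.361 -0.933  0.002]
 [ 0.    -0.002 -1.   ]]
```

Small counter confirmed: there is one round lobe, at px (260,195), 120° from the pointer at px (282,147), so it is 2 clicks short. Its axis is at about (0.516, -0.060) and its heading is about 0. I'll push on the open robot side at x≈0.454, sweeping along +y from y=-0.096 to -0.024. First, the transit with the fingers shutting.

```bash
python3 -m creep '[0.012,-0.011,0.003,-0.04,255, 0.036,-0.034,0.01,-0.11,255, 0.06,-0.057,0.017,-0.19,255, 0.085,-0.081,0.024,-0.26,255, 0.11,-0.105,0.031,-0.34,255, 0.135,-0.129,0.038,-0.42,255, 0.16,-0.153,0.045,-0.49,255, 0.185,-0.177,0.052,-0.57,255, 0.21,-0.2,0.059,-0.65,255, 0.235,-0.224,0.066,-0.73,255, 0.26,-0.248,0.073,-0.8,255, 0.285,-0.272,0.08,-0.88,255, 0.31,-0.296,0.087,-0.96,255, 0.335,-0.32,0.094,-1.03,255, 0.358,-0.342,0.1,-1.1,255, 0.377,-0.36,0.106,-1.16,255, 0.386,-0.369,0.109,-1.19,255, 0.389,-0.371,0.11,-1.2,255, 0.389,-0.371,0.11,-1.2,255, 0.389,-0.371,0.11,-1.2,255]'
python3 - <<'E'
from h import *
s=state();print(s["ee_pos"],s["joints"].round(2),s["finger_gap"],s["force"]);print(rot(s["tool_rot"]).round(3))
crop("scene",150,120,330,255,4.4,"pics/c3.png")
E
```

```text
time: 1.77
ee_pos: [0.4539, -0.0977, 0.1211]
tool_rot: [-0.0, 0.708, 0.706, -0.001]
force: [-0.3, -0.1, -0.3]
finger_gap: 0.0002
[ 0.45387548 -0.09767007  0.12113654] [ 0.58  0.44 -0.6   2.06  0.36  0.74 -0.25] 0.00015606244382495224 [-0.2917333  -0.11823894 -0.27212429]
[[ 0.004  1.    -0.001]
 [ 1.    -0.004 -0.   ]
 [-0.    -0.001 -1.   ]]
```

View pics/c3.png

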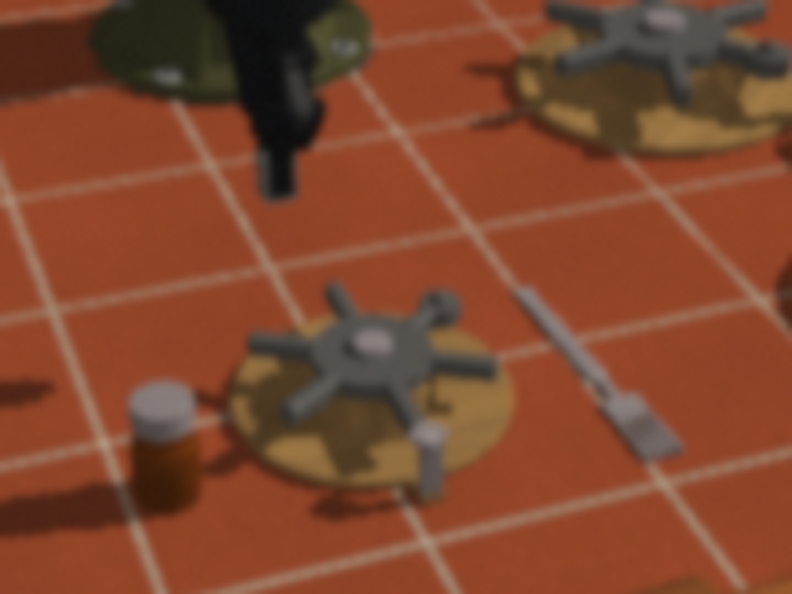

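The crop shows the shut fingers at (278,190), hovering on the robot side, with the counter untouched. Next I lower between the lobes at 180° and 240°.

```bash
python3 -m creep '[0,0,0.012,0,255, 0,0,0.03,0,255, 0,0,0.05,0,255, 0,0,0.07,0,255, 0,0,0.085,0,255, 0,0,0.095,0,255, 0,0,0.1,0,255, 0,0,0.1,0,255]'
python3 - <<'E'
from h import *
crop("scene",150,120,330,255,4.4,"pics/c4.png")
E
```

```text
time: 2.48
ee_pos: [0.4536, -0.0978, 0.0206]
tool_rot: [-0.0, 0.709, 0.706, -0.001]
force: [0.4, -0.5, 0.5]
finger_gap: 0.0004
```

View pics/c4.png

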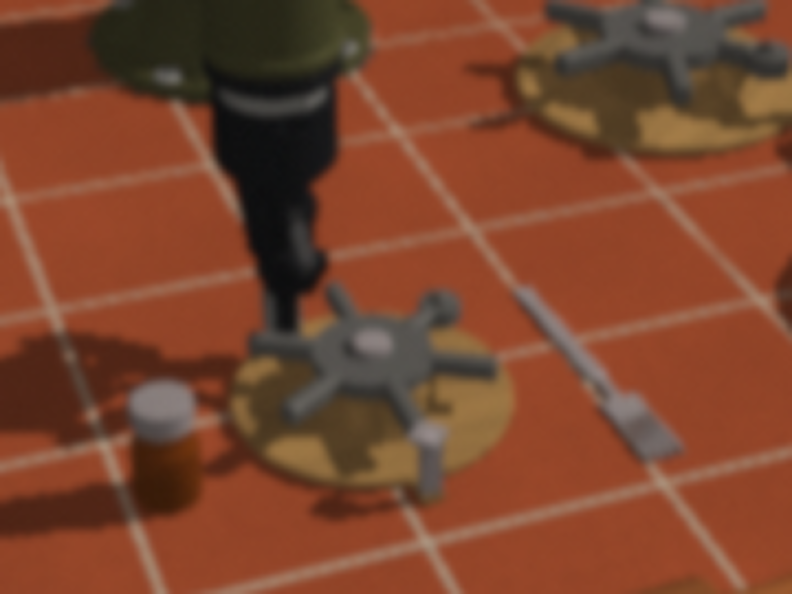

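The finger at (283,320) is in the gap between the lobe ends at (340,295) and (255,340), and touches nothing. First click: sweep 74 mm along tool +x.

```bash
python3 -m creep '[0.005,0,0,0,255, 0.012,0,0,0,255, 0.019,0,0,0,255, 0.026,0,0,0,255, 0.033,0,0,0,255, 0.04,0,0,0,255, 0.047,0,0,0,255, 0.054,0,0,0,255, 0.061,0,0,0,255, 0.067,0,0,0,255, 0.072,0,0,0,255, 0.074,0,0,0,255, 0.074,0,0,0,255]'
python3 - <<'E'
from h import *
crop("scene",150,120,330,255,4.4,"pics/c5.png")
E
```

```text
time: 3.62
ee_pos: [0.4546, -0.022, 0.0213]
tool_rot: [-0.0, 0.707, 0.707, 0.0]
force: [0.3, 0.7, 0.1]
finger_gap: 0.0
```

View pics/c5.png

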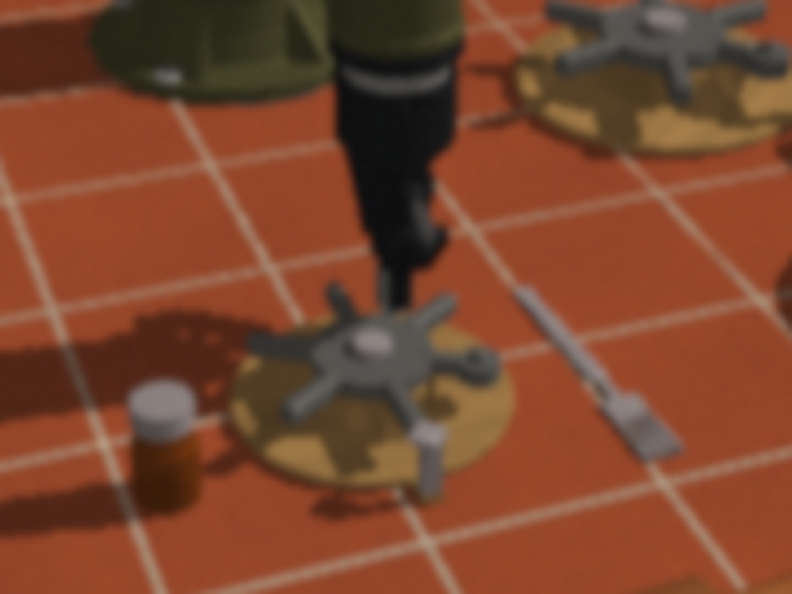

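One click done. The round lobe is now at (480,365), one stop short, and the finger stands free in the gap. I'll lift, let the wheel rest, and go back over the start gap.

```bash
python3 -m creep '[0,0,-0.01,0,255, 0,0,-0.025,0,255, 0,0,-0.045,0,255, 0,0,-0.06,0,255, 0,0,-0.07,0,255, -0.008,0,-0.07,0,255, -0.02,0,-0.07,0,255, -0.034,0,-0.07,0,255, -0.048,0,-0.07,0,255, -0.06,0,-0.07,0,255, -0.07,0,-0.07,0,255, -0.074,0,-0.07,0,255, -0.074,0,-0.07,0,255, -0.074,0,-0.07,0,255, -0.074,0,-0.07,0,255, -0.074,0,-0.07,0,255, -0.074,0,-0.07,0,255, -0.074,0,-0.07,0,255]'
python3 - <<'E'
from h import *
crop("scene",150,120,330,255,4.4,"pics/c6.png")
crop("top",215,135,350,230,5.5,"pics/c7.png")
E
```

```text
time: 5.17
ee_pos: [0.4544, -0.0962, 0.0913]
tool_rot: [0.0, 0.708, 0.707, 0.0]
force: [-0.7, -1.0, -0.3]
finger_gap: 0.0003
```

View pics/c6.png

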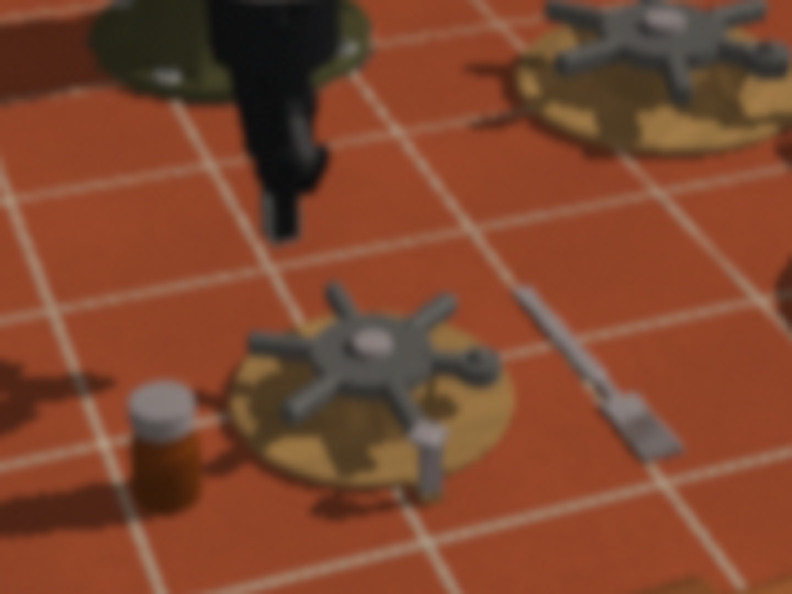

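View pics/c7.png

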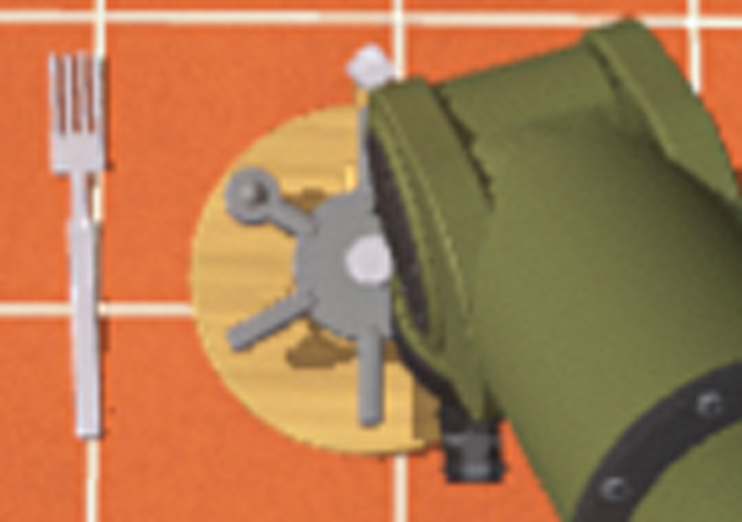

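The round lobe rests at (250,195) in the top view, one click short, and the counter hasn't moved. Lower again after a brief further rest.

```bash
python3 -m creep '[0,0,0,0,255, 0,0,0,0,255, 0,0,0,0,255, 0,0,0,0,255, 0,0,0,0,255, 0,0,0,0,255, 0,0,0.01,0,255, 0,0,0.025,0,255, 0,0,0.042,0,255, 0,0,0.057,0,255, 0,0,0.067,0,255, 0,0,0.07,0,255, 0,0,0.07,0,255]'
python3 -c "
from h import *
crop('scene',150,120,330,255,4.4,'pics/c8.png')"
```

```text
time: 6.35
ee_pos: [0.4537, -0.0964, 0.0202]
tool_rot: [-0.001, 0.708, 0.707, -0.001]
force: [-0.4, -0.9, -0.4]
finger_gap: -0.0001
```

View pics/c8.png

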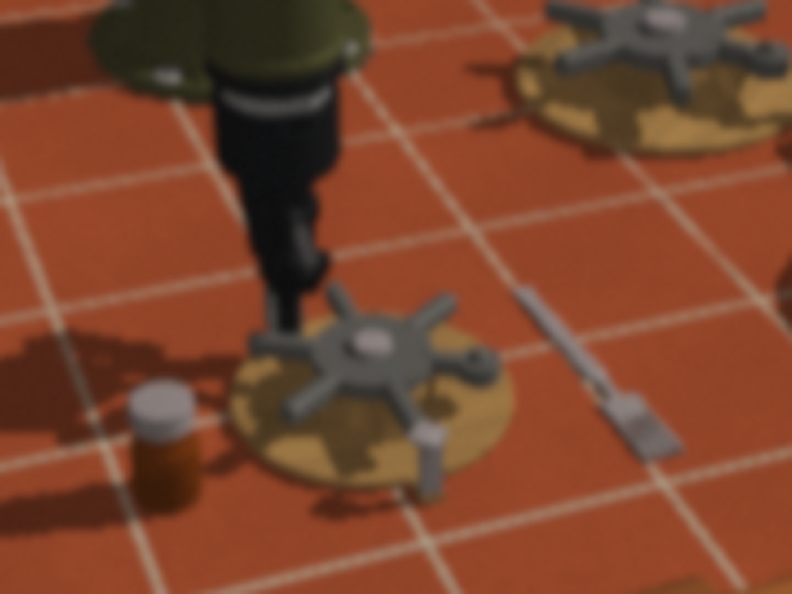

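The finger is in the gap again at (285,320), with the wheel unchanged and the round lobe at (480,365). Last click:

```bash
python3 -m creep '[0.005,0,0,0,255, 0.012,0,0,0,255, 0.019,0,0,0,255, 0.026,0,0,0,255, 0.033,0,0,0,255, 0.04,0,0,0,255, 0.047,0,0,0,255, 0.054,0,0,0,255, 0.061,0,0,0,255, 0.067,0,0,0,255, 0.071,0,0,0,255, 0.072,0,0,0,255, 0.072,0,0,0,255]'
python3 -c "
from h import *
crop('scene',150,120,330,255,4.4,'pics/c9.png')"
```

```text
time: 7.48
ee_pos: [0.4545, -0.0243, 0.0213]
tool_rot: [-0.0, 0.708, 0.707, -0.0]
force: [-0.3, 1.2, 0.2]
finger_gap: 0.0001
```

View pics/c9.png

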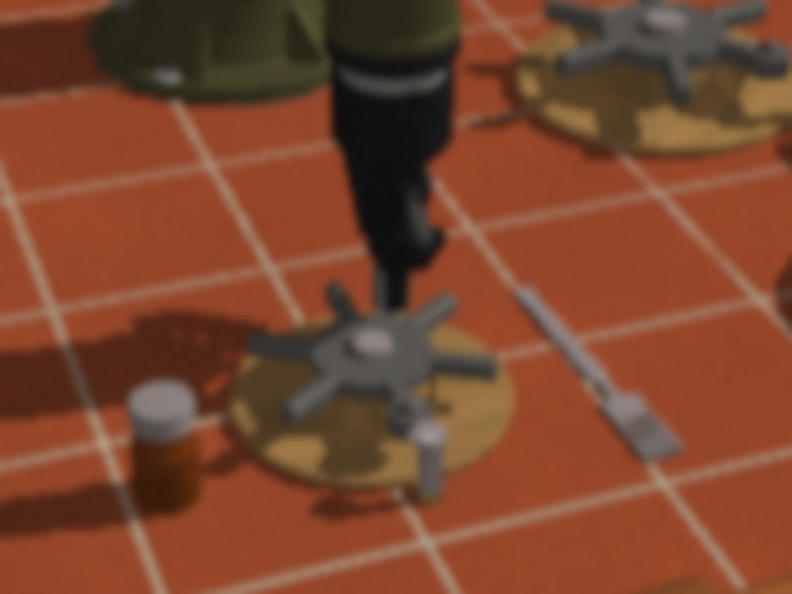

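The round lobe is now at (408,415), at the pointer (430,435). Lift straight up, then back off toward the robot's right for a clear view.

```bash
python3 -m creep '[0,0,-0.01,0,255, 0,0,-0.025,0,255, 0,0,-0.045,0,255, 0,0,-0.07,0,255, 0,0,-0.095,0,255, 0,0,-0.115,0,255, -0.01,0,-0.125,0,255, -0.03,0,-0.13,0,255, -0.055,0,-0.13,0,255, -0.08,0,-0.13,0,255, -0.11,0,-0.13,0,255, -0.14,0,-0.13,0,255, -0.17,0,-0.13,0,255, -0.2,0,-0.13,0,255, -0.22,0,-0.13,0,255, -0.235,0,-0.13,0,255, -0.24,0,-0.13,0,255, -0.24,0,-0.13,0,255, -0.24,0,-0.13,0,255]'
python3 - <<'E'
from h import *
crop("top",215,135,350,230,5.5,"pics/c10.png")
crop("scene",60,100,360,320,2.6,"pics/c11.png")
E
```

```text
time: 9.12
ee_pos: [0.4539, -0.264, 0.1512]
tool_rot: [-0.0, 0.708, 0.706, 0.0]
force: [0.5, 0.1, 0.6]
finger_gap: 0.0001
```

View pics/c10.png

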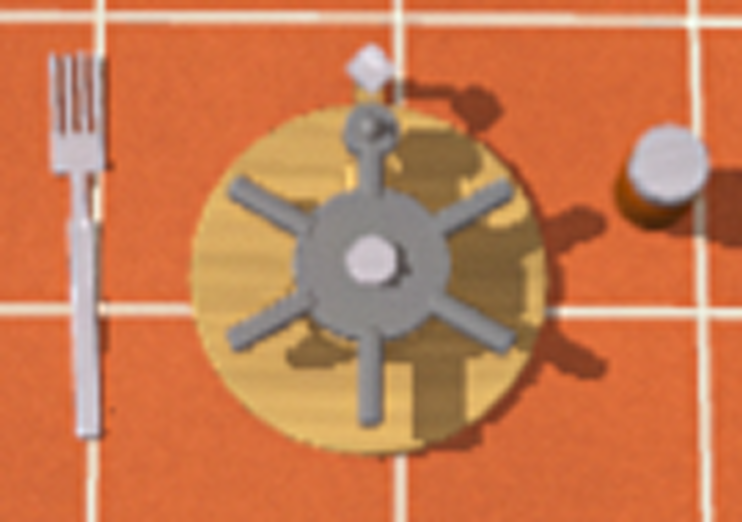

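View pics/c11.png

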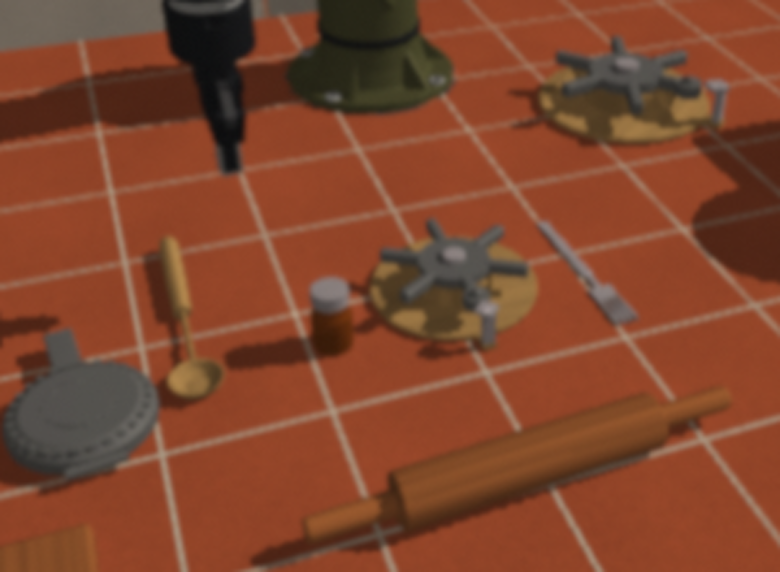

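The round lobe at (371,130) is in line with the pointer (371,67) and the cap (371,260). The counter, fork and jar are at the same pixels as at the start, and the arm is clear.

```bash
python3 -c "
from rig import *
print(close_job())"
```

```text
the job is handed in; nothing more can be done
None
```

The round lobe is clicked in at the pointer of the smaller counter, and the job is handed in. The robot's clock read about 9 s at the last check, and no verdict was reported.

- **What I did:** The wheel started two clicks short. With shut fingertips I pushed a lobe on the robot's side round by one click, then lifted the finger off. I left the wheel at rest for about two seconds and checked it stood one click short. Then I gave the last click with a separate push of the same kind.
- **Last checks:** In the top view the round lobe lines up with the pointer and the hub cap. The counter, fork and jar are at the same pixels as at the start, and the other things in view show no sign of having moved. The bowl was outside that last picture, but the arm never went near it. The arm ended clear of everything, and the force readings at the end of each move were never above about 1.3 N. No check failed.
- **One disagreement:** Early on, the scene camera put the round lobe about 12 mm from where the top view did, from a rough pixel pick. I used the top view, which the lobe ends agreed with.

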